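Shut off an air line in the bench valve box

TASK

The air line in the carving bench's wooden valve box has to be shut off. Push the loose cover board along its runners all the way to the other end of the box, so that both valves lie open to view, then push the valve handle with the round end until it is fully shut, against its stop and square across its pipe. Just push with the fingers: do not lift the cover off its runners, leave the straight handle as it is, and do not disturb the figure, the jar or the gouge.

Things in the scene. Friction and masses are not known exactly. Their poses are not given: they have to be found in the camera images.
- box: Fixed plywood valve box, 196 mm (x) by 446 mm (y), at a slight yaw. Origin on the bench under the middle of the open valve bay, z up. The bay spans |x| < 80, |y| < 102 mm, its floor 6 mm above the bench; it holds both valves. A flat closed deck runs on from y = -102 to -325 mm. The rim that carries the cover is 80 mm above the bench; guide strips along the sides (inner faces x = +-90 mm) are 94 mm high.
- cover: Loose board, 174 mm (x) by 215 mm (y) by 8 mm, 0.2 to 0.4 kg, flat on the rim between the guide strips (3 mm play each side), axes parallel to the box's. Origin at the centre of its underside. It starts over the bay, origin at y = 0 to -30 mm in the box frame, and slides to the box's -y, onto the deck, with 1 to 4 N; against the end stop its origin is at y = -217 mm.
- batten (a point): Centre of the dark wooden push batten fixed on top of the cover, 120 mm (x) by 18 mm (y) by 24 mm high, 60 mm from the cover's origin towards +y (the end away from the deck). Its top is 112 mm above the bench, and the cover's top surface 88 mm.
- round_handle (a joint): Angle of the steel valve handle with the round end, rad: 0 fully open (pointing to the box's -x, along its pipe), 1.571 fully shut against its stop (pointing to the box's +y, square across the pipe). It shuts clockwise seen from above, stays where it is left, and takes 2 to 3 N at its end. It starts between 0 and 0.25.
- round_end (a point): Centre of the round end, a flat disc 28 mm across and 12 mm thick on a bar 12 mm wide; 50 mm from the pivot, 58 mm above the bench (22 mm below the rim). This point turns with the handle.
- round_pivot (a point): Point on the round-ended handle's upright turning axis, 58 mm above the bench: at x = +30 mm and y = either -48 or +38 mm in the box frame (the other handle has the other place). Under the handle the pipe and valve, along the box's x, reach up to 39 mm above the bench; a neck 18 mm across joins them to the handle at the axis.
- far_stop (a point): Middle of the inner face of the end stop at the deck end, 92 mm above the bench: y = -325 mm in the box frame. The cover's leading edge comes to rest against it. The strip at the other end (y = +112 mm) has the same height.
- straight_handle (a joint): Angle of the other handle, a plain straight steel bar 12 mm wide and 56 mm long with no round end; same joint sense. It is to be left as it is. It starts between 0 and 0.25.
- straight_end (a point): Point on the straight handle 50 mm from its pivot, 58 mm above the bench.
- figure: Bystander: small turned wooden figure, 60 mm across the foot, 134 mm tall, standing off the deck's +x side; origin at the centre of its underside.
- jar: Bystander: white jar with a steel lid, 56 mm across, 85 mm tall, standing off the +y end of the box; origin at the centre of its underside.
- gouge: Bystander: carving gouge lying on the bench on the robot's side of the box, 200 mm long, wooden handle 26 mm thick; origin at its underside, half-way along.

How it is judged:
By the outcome, as a careful person would: the job done as asked, in the order asked, and still so for the second after the job is handed in, with the robot touching nothing.
It also fails if it takes over 48 s, if anything falls off the work surface, if the arm or the gripper's body presses on something with over 40 N, if the wrist force passes 120 N, or if a joint passes its speed limit or range.

ROBOT

A 7-joint arm with a two-finger parallel gripper is mounted at the origin on the work surface. World frame = base frame: x ahead of the robot, y to its left, z up, the work surface at z = 0. Lengths are in mm, angles in rad, forces in N, time in s.
With the tool pointing down it reaches from about 350 to 900 mm from the base axis. Payload 19.9 kg.
Tool frame: the origin (TCP) lies on the centre line of the jaws, within the pads' length; the fingertips stand 25 mm ahead of it and the grasp point (between the pads) lies 6 mm ahead of it; z points along the fingers, y is the line along which they close (so a half turn about z gives the same grasp; the last joint's range is limited). The gripper opens to 94 mm and grips with 3 to 60 N. Pads are 16 mm wide; open, the fingers measure 119 mm over their backs; the gripper's body (75 mm by 177 mm) begins 78 mm behind the grasp point.
Start: joints at [1.246, 0.417, -0.01, 1.614, 0.005, 1.111, -0.053], TCP at [174.399, -600.155, 230.425] pointing down, gripper open.
Joint ranges: [-2.81, 2.81], [-0.39, 2.02], [-1.27, 1.25], [0.06, 2.57], [-1.19, 4.33], [0.19, 2], [-2.82, 2.82]. Speed limits (rad/s): [1.89, 1.89, 2.39, 2.39, 3.01, 3.01, 3.01].

INTERFACE

Orientations are given as a unit quaternion [x, y, z, w].
In Python, from workcell import * gives the robot as it stands.
- The arm moves only by the tool step_arm, never from a script. Its argument "rows" is a list of rows, each a list of 6 numbers: the shift along the tool's x, y, z each as a share of 0.5 m, from -1 to 1, then the turn, a rotation vector about the tool's x, y, z each as a share of 2 pi rad, from -1 to 1. A call has 1 to 20 rows; each row is the pose to reach, as a shift and turn from the pose commanded when the call began, along the tool's axes at that moment, turning the shorter way round; what a row does not reach only later rows make up. A row lasts 1/8 s, in which the tool goes at most 62.5 mm and 10.7 degrees, less where a joint would pass 70% of its speed; a pose out of reach is approached as far as the arm can. A call with a number of a shift or a turn outside -1 to 1 is refused whole. A call with a gripper value outside its range is refused whole. "jaw" is the opening, from 0 (shut) to 1 (fully open), set as the call begins (left out, the last holds). The fingers move at their own pace and stop on an object; "grip_force" is the grip in N (left out, the last holds). Time passes only in rows, so rows that repeat a pose let the fingers close. It gives the time, the measured TCP pose, the force, the opening and the grip force at its end, in the units of the state.
- get_obs(): the state, without advancing time (a new reading comes with each control period).
- get_image(name): name is "side" or "top" or "wrist"; returns (picture, depth): 400x640x3 uint8, blue, green, red; 400x640 float32, mm along the optical axis (not along the pixel's ray), 0 where there is no reading.
- camera_params(name): a dict with "mtx" (3x3 intrinsics, pixels), "world_from_camera" (4x4, takes a point from camera to world coordinates); the wrist camera has in their place "T_tool_cam" (4x4, takes a point from camera to tool coordinates, whose origin is the TCP and whose axes are the flange's). Camera axes: x right, y down, z forward; pixel columns grow to the right and rows downward; lengths in mm; the calibration is good to about 2 mm. A picture is of the moment at which its call begins: read the wrist's pose just before it. camera_params takes no time and is no camera call.
- job_done(): hands the job in; it is judged then, once.
Trained networks look in the newest picture that a camera, given by its name, has taken for a name from the list of things; names that differ only in an ending like _2 or _b are one class to them, and where a whole thing is asked for, a point or a joint stands for the part that bears it (a point fixed in the world has none). Each returns a list of dicts, best first, with "score" (0 to 1); they miss things now and then, are a little off and sometimes report something else, mostly with a low value. They report only what shows in the picture. A call takes as long as a camera call.
- recognise(camera, thing): "at" ([column, row] in pixels, amid what is visible of it).
- cut_out(camera, thing): "mask" (400x640 bool, what is visible of it) and "at" ([column, row] in pixels, amid what is visible of it).
The state is a dict: "time_s": time; "q": joint angles; "qd": joint speeds; "tau": joint torques, N m; "ee_pos": TCP position; "eef_rot": TCP orientation; "contact_force": force on the tool from outside, world axes, zero at the start; "wrist_torque": the same for the moment, N m; "opening": opening from 0.0 (shut) to 1.0 (fully open); "grip_force": force on a finger pad.
Only numpy, scipy, OpenCV 4.12 (cv2) and the standard library are available. Lean on these libraries where they do the work, as an engineer would, in place of code of your own. Each camera call takes 0.05 s, during which the arm holds its last target. There are 200 camera calls.

## Working session

There is one attempt and no reset: what is moved stays moved. The work goes in short steps, Python scripts to look and compute and a tool call to move; the robot and the scene stay as the last step left them, time stands still between calls to the robot, and variables do not carry over. Pictures are saved under pics/ and viewed, at most 10 in all, crops included, and the job is handed in when it is done.

Besides the shell and the picture viewer there is one more tool, called by a JSON object that holds its "op" and its "data". step_arm: Moves the arm, as the interface text tells. Its arguments: {"type":"object","properties":{"rows":{"type":"array","items":{"type":"array","items":{"type":"number"}}},"jaw":{"type":"number"},"grip_force":{"type":"number"}},"required":["rows"]}

```bash
mkdir -p pics; cat > h.py <<'E'
from workcell import *
import numpy as np, cv2
from scipy.spatial.transform import Rotation as R
def cam(name):
    p=camera_params(name)
    if 'world_from_camera' in p: return np.array(p['mtx']),np.array(p['world_from_camera'])
    o=get_obs();T=np.eye(4);T[:3,:3]=R.from_quat(o['eef_rot']).as_matrix();T[:3,3]=o['ee_pos']
    return np.array(p['mtx']),T@np.array(p['T_tool_cam'])
def cloud(d,K,T):
    v,u=np.indices(d.shape)
    P=np.stack([(u-K[0,2])/K[0,0]*d,(v-K[1,2])/K[1,1]*d,d],-1)
    return P@T[:3,:3].T+T[:3,3]
E
python3 - <<'E'
from h import *
o=get_obs();print(o['ee_pos'],o['eef_rot'],o['time_s'])
for n in ['side','top']:
    K,T=cam(n);im,d=get_image(n);cv2.imwrite(f'pics/{n}0.png',im);P=cloud(d,K,T)
    np.save(n+'P.npy',P)
    print(n,T[:3,3].round())
    for t in ['box','cover','batten','round_handle','straight_handle','figure','jar','gouge']:
        for r in cut_out(n,t)[:1]:
            m=r['mask']&(d>0);q=P[m]
            print(t,round(r['score'],2),np.round(r['at']),np.median(q,0).round(),q.min(0).round(),q.max(0).round())
            np.save(f'{n}_{t}.npy',m)
            if t in('cover','batten','box'):
                z=np.percentile(q[:,2],90); qq=q[abs(q[:,2]-z)<8]
                print(z,cv2.minAreaRect(qq[:,:2].astype(np.float32)))
E
```

```text
[ 174.26010322 -599.85288673  229.83533109] [ 9.90021776e-01  1.40913131e-01 -1.40030745e-04 -5.94410603e-04] 0.0
side [393. 971. 748.]
box 0.93 [343. 187.] [552.  91.  78.] [ 440. -370.   -2.] [706. 249.  98.]
92.64769772232044 ((557.9854736328125, 9.858184814453125), (196.16493225097656, 467.13702392578125), 5.122158050537109)
cover 0.92 [339. 221.] [547. 128.  88.] [453. -11.  75.] [646. 234. 115.]
102.35390455407288 ((543.2647094726562, 174.2363739013672), (119.27191925048828, 22.850465774536133), 4.894514560699463)
batten 0.89 [338. 221.] [546. 129.  88.] [455.  -1.  83.] [642. 229. 115.]
102.83871113770437 ((543.2647094726562, 174.2363739013672), (119.27191925048828, 22.850465774536133), 4.894514560699463)
figure 0.63 [282. 170.] [736. -95.  57.] [ 712. -152.   -1.] [776. -77. 135.]
jar 0.56 [296. 311.] [577. 366.  60.] [554. 243.  -3.] [629. 379.  88.]
gouge 0.94 [408. 220.] [399.  19.  20.] [383. -87.  -4.] [412. 145.  28.]
top [499.  77. 948.]
box 0.62 [394. 196.] [567. -87.  78.] [ 436. -259.   -5.] [697. 261.  99.]
92.52060953038547 ((558.8468627929688, 9.485198974609375), (196.07015991210938, 459.1465759277344), 5.204992294311523)
cover 0.87 [307. 206.] [548. 113.  87.] [454.  -2.  74.] [644. 226. 115.]
89.78962182879778 ((548.755126953125, 112.8585433959961), (175.47296142578125, 215.6642303466797), 4.9387407302856445)
batten 0.66 [313. 206.] [549. 112.  87.] [455.  -2.  75.] [646. 224. 115.]
89.80598997123283 ((549.5491333007812, 112.78050231933594), (173.69749450683594, 214.97450256347656), 5.100905418395996)
round_handle 0.71 [399. 126.] [ 733. -103.   74.] [ 712. -157.   -5.] [790. -80. 135.]
figure 0.67 [402. 127.] [ 733. -102.   86.] [ 713. -143.   -1.] [770. -82. 135.]
jar 0.6 [207. 197.] [579. 338.  83.] [555. 319.  -5.] [602. 376.  87.]
gouge 0.65 [355. 269.] [401.   4.  21.] [386. -54.  -2.] [413. 142.  28.]
```

```bash
cat >> h.py <<'E'
YAW=np.deg2rad(5.1); O=np.array([548.9,115.8])
Rb=np.array([[np.cos(YAW),-np.sin(YAW)],[np.sin(YAW),np.cos(YAW)]])
def tobox(p): p=np.asarray(p); return np.concatenate([(p[...,:2]-O)@Rb,p[...,2:]],-1)
def row(bx,by,z,yaw=None):
    "row for TCP at box (bx,by), height z, tool y along box x turned by yaw"
    o=get_obs();M=R.from_quat(o['eef_rot'])
    p=np.r_[Rb@[bx,by]+O,z]; s=M.inv().apply(p-o['ee_pos'])/500
    a=YAW+(yaw or 0); y=np.r_[np.cos(a),np.sin(a),0]; zz=np.r_[0,0,-1.]
    D=R.from_matrix(np.stack([np.cross(y,zz),y,zz],1))
    return np.round(np.r_[s,(M.inv()*D).as_rotvec()/(2*np.pi)],4).tolist()
E
python3 - <<'E'
from h import *
P=np.concatenate([tobox(np.load(n+'P.npy')).reshape(-1,3) for n in('side','top')])
m=(abs(P[:,2]-93.5)<3)
q=P[m&(abs(P[:,0])<110)&(P[:,1]<140)&(P[:,1]>-345)]
for s in(-1,1):
    e=q[(q[:,0]*s>85)&(abs(q[:,1]+100)<215)];c=np.polyfit(e[:,1],e[:,0],1);print('strip',s,len(e),c, np.percentile(e[:,0],[3,50,97]))
for lo,hi in((-345,-310),(100,130)):
    e=q[(q[:,1]>lo)&(q[:,1]<hi)&(abs(q[:,0])<80)];print(lo,np.percentile(e[:,1],[3,50,97]))
b=P[(abs(P[:,2]-112)<3)&(abs(P[:,0])<70)&(abs(P[:,1]-60)<30)];print('batten',np.percentile(b,[3,50,97],0))
print(row(0,90,250), row(0,90,120))
E
```

```text
strip -1 1049 [-1.48481527e-03 -9.39928579e+01] [-97.95556509 -93.90040361 -89.75870253]
strip 1 1050 [-2.17235816e-03  9.34082350e+01] [89.4593183  93.58197845 97.76280152]
-345 [-335.08954597 -329.02600908 -321.9723998 ]
100 [112.43947593 118.37460118 124.57495884]
batten [[-55.92248839  48.76226161 109.20110323]
 [ -0.14453038  58.58647207 111.24934464]
 [ 55.67319318  67.29148336 113.93124626]]
[1.1535, -1.3426, -0.0391, -0.0, -0.0, -0.2192] [1.1535, -1.3426, 0.2209, -0.0, -0.0, -0.2192]
```

View pics/top0.png

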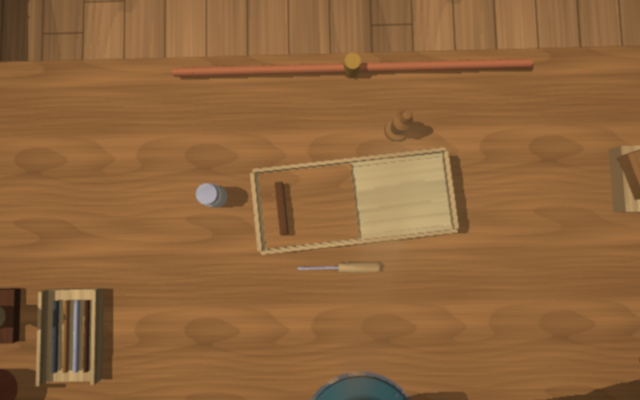

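{"op": "step_arm", "data": {"rows": [[0.6,-0.7,-0.08,0,0,-0.11],[0.6,-0.7,-0.08,0,0,-0.11],[0.6,-0.7,-0.08,0,0,-0.11],[0.6,-0.7,-0.08,0,0,-0.11],[0.6,-0.7,-0.08,0,0,-0.11],[0.6,-0.7,-0.08,0,0,-0.11],[0.6,-0.7,-0.08,0,0,-0.11],[0.6,-0.7,-0.08,0,0,-0.11],[0.6,-0.7,-0.08,0,0,-0.11],[0.6,-0.7,-0.08,0,0,-0.11]], "jaw": 0.5}}

```text
time_s: 2.15
ee_pos: [364.5, -181.1, 270.4]
eef_rot: [0.884, 0.468, -0.0, -0.0]
contact_force: [-0.3, -0.1, -0.5]
opening: 0.502
grip_force: 0.0
```

```bash
python3 -c "
from h import *
print(row(0,92,250),get_obs()['q'])"
```

```text
[0.8407, -0.1459, 0.0407, -0.0, 0.0, -0.1093] [ 0.84993719 -0.01509455 -0.45612215  2.05224556 -0.0073481   1.10303734
 -0.20055049]
```

{"op": "step_arm", "data": {"rows": [[0.84,-0.146,0.04,0,0,-0.109],[0.84,-0.146,0.04,0,0,-0.109],[0.84,-0.146,0.04,0,0,-0.109],[0.84,-0.146,0.04,0,0,-0.109],[0.84,-0.146,0.04,0,0,-0.109],[0.84,-0.146,0.04,0,0,-0.109],[0.84,-0.146,0.04,0,0,-0.109],[0.84,-0.146,0.04,0,0,-0.109],[0.84,-0.146,0.04,0,0,-0.109],[0.84,-0.146,0.04,0,0,-0.109]]}}

```text
time_s: 3.4
ee_pos: [540.8, 206.3, 250.5]
eef_rot: [0.676, 0.737, -0.0, 0.0]
contact_force: [0.1, -0.1, 0.4]
opening: 0.5
grip_force: 0.0
```

```bash
python3 - <<'E'
from h import *
o=get_obs();print(tobox(o['ee_pos']),o['q'].round(2) if hasattr(o['q'],'round') else o['q'])
K,T=cam('wrist');im,d=get_image('wrist');cv2.imwrite('pics/w1.png',im);P=tobox(cloud(d,K,T))
b=P[(d>0)&(abs(P[...,2]-112)<4)&(abs(P[...,0])<75)&(abs(P[...,1]-60)<30)]
print(len(b)); print(np.percentile(b,[3,50,97],0))
print(row(0,92,119))
E
```

```text
[-4.46129806e-02  9.08234100e+01  2.50501029e+02] [ 0.18  0.41 -0.78  1.69  0.31  1.17 -0.59]
2175
[[-55.36834828  50.39968922 109.2499426 ]
 [  0.79077646  59.58868105 112.01072042]
 [ 55.92306418  66.90127939 113.36728699]]
[0.0023, 0.0, 0.2633, 0.0001, 0.0001, -0.0005]
```

{"op": "step_arm", "data": {"rows": [[0.002,0,0.1,0,0,0],[0.002,0,0.18,0,0,0],[0.002,0,0.23,0,0,0],[0.002,0,0.263,0,0,0],[0.002,0,0.263,0,0,0],[-0.02,0,0.263,0,0,0],[-0.04,0,0.263,0,0,0],[-0.06,0,0.263,0,0,0]]}}

```text
time_s: 4.45
ee_pos: [543.6, 177.6, 119.7]
eef_rot: [0.675, 0.737, 0.001, 0.0]
contact_force: [-0.4, 3.2, 2.8]
opening: 0.498
grip_force: 1.6
```

```bash
python3 - <<'E'
from h import *
o=get_obs();print(tobox(o['ee_pos']),o['contact_force'])
print(row(0,-134,119))
E
```

```text
[  0.25077375  62.06846074 119.74559821] [-0.37866254  3.16619777  2.77892007]
[-0.3921, 0.0, 0.0013, 0.0002, -0.0001, -0.0002]
```

{"op": "step_arm", "data": {"rows": [[-0.03,0,0,0,0,0],[-0.06,0,0,0,0,0],[-0.09,0,0,0,0,0],[-0.12,0,0,0,0,0],[-0.15,0,0,0,0,0],[-0.18,0,0,0,0,0],[-0.21,0,0,0,0,0],[-0.24,0,0,0,0,0],[-0.27,0,0,0,0,0],[-0.3,0,0,0,0,0],[-0.33,0,0,0,0,0],[-0.35,0,0,0,0,0],[-0.37,0,0,0,0,0],[-0.38,0,0,0,0,0],[-0.388,0,0,0,0,0],[-0.388,0,0,0,0,0]]}}

```text
time_s: 6.45
ee_pos: [560.1, -15.3, 118.9]
eef_rot: [0.675, 0.737, -0.0, -0.0]
contact_force: [0.7, 0.1, -0.5]
opening: 0.503
grip_force: 0.0
```

```bash
python3 - <<'E'
from h import *
o=get_obs();print(tobox(o['ee_pos']),o['contact_force'])
K,T=cam('side');im,d=get_image('side');cv2.imwrite('pics/s2.png',im);P=tobox(cloud(d,K,T))
b=P[(d>0)&(abs(P[...,2]-88)<3)&(abs(P[...,0])<70)&(P[...,1]<-50)&(P[...,1]>-325)]
print(np.percentile(b,[1,3,50,97,99],0))
E
```

```text
[  -0.46161709 -131.60811078  118.86229803] [ 0.70675318  0.07870593 -0.54088269]
[[ -69.14461886 -304.46861006   85.34426864]
 [ -67.27389427 -299.1475596    85.67066646]
 [  -1.04580677 -205.81132719   88.04917956]
 [  66.90171397 -102.41047386   90.38249584]
 [  69.06826146 -100.70167172   90.76736854]]
```

View pics/s2.png

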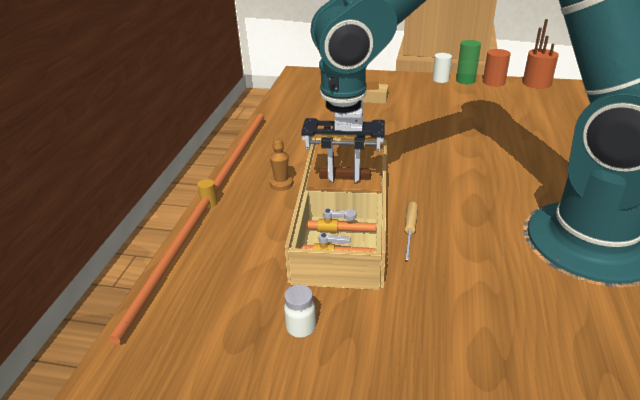

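{"op": "step_arm", "data": {"rows": [[-0.006,0,0,0,0,0],[-0.012,0,0,0,0,0],[-0.016,0,0,0,0,0],[-0.018,0,0,0,0,0],[-0.02,0,0,0,0,0],[-0.02,0,0,0,0,0]]}}

```text
time_s: 7.25
ee_pos: [560.7, -23.2, 119.0]
eef_rot: [0.675, 0.738, 0.001, -0.001]
contact_force: [-3.2, 10.9, 2.6]
opening: 0.499
grip_force: 5.6
```

```bash
python3 - <<'E'
from h import *
o=get_obs();print(tobox(o['ee_pos']),o['contact_force'])
E
```

```text
[  -0.62030373 -139.49711551  118.97817356] [-3.24920665 10.87588414  2.56054749]
```

{"op": "step_arm", "data": {"rows": [[0.025,0,0,0,0,0],[0.025,0,0,0,0,0],[0.03,0,-0.1,0,0,0],[0.05,0,-0.2,0,0,0],[0.1,0,-0.25,0,0,0],[0.15,0,-0.25,0,0,0],[0.18,0,-0.25,0,0,0],[0.18,0,-0.25,0,0,0],[0.18,0,-0.25,0,0,0]], "jaw": 0}}

```text
time_s: 8.38
ee_pos: [553.2, 63.6, 243.5]
eef_rot: [0.676, 0.737, -0.0, -0.0]
contact_force: [0.3, 0.2, -0.7]
opening: 0.005
grip_force: 0.0
```

```bash
python3 - <<'E'
from h import *
o=get_obs();print(tobox(o['ee_pos']))
for n in('wrist','top','side'):
    K,T=cam(n);im,d=get_image(n);cv2.imwrite(f'pics/{n}3.png',im);P=tobox(cloud(d,K,T))
    b=P[(d>0)&(abs(P[...,2]-88)<3)&(abs(P[...,0])<70)&(P[...,1]<-50)&(P[...,1]>-325)]
    print(n,'cover edge',np.percentile(b[:,1],[90,97,99]) if len(b) else 0)
    for t in('round_handle','straight_handle'):
        for r in cut_out(n,t)[:1]:
            m=r['mask']&(d>0)&(abs(P[...,2]-62)<7);q=P[m]
            if len(q)>10: print(t,round(r['score'],2),len(q),q.min(0).round(),q.max(0).round(),cv2.minAreaRect(q[:,:2].astype(np.float32)))
    m=(d>0)&(abs(P[...,2]-63)<5)&(abs(P[...,0])<74)&(abs(P[...,1])<95);q=P[m]
    for s in(-1,1):
        w=q[(q[:,1]+5)*s>0]
        if len(w)>20: print('z63',s,len(w),np.percentile(w,[2,50,98],0).round().tolist(),[w[abs(w[:,0]-x)<4][:,1].mean().round(1) for x in(-30,-20,-10,0,10,20,30)])
E
```

```text
[ -0.33562638 -52.41300267 243.53351583]
wrist cover edge [-112.43542336 -109.87355135 -109.40992798]
round_handle 0.75 1252 [-33. -58.  55.] [ 41. -32.  69.] ((4.182025909423828, -44.76835632324219), (73.79165649414062, 26.39262580871582), 1.0592299699783325)
straight_handle 0.57 1042 [-25.  28.  57.] [41. 49. 69.] ((7.995552062988281, 38.62348556518555), (66.81759643554688, 21.16777801513672), 0.3014267683029175)
z63 -1 1180 [[-31.0, -57.0, 61.0], [-4.0, -45.0, 64.0], [39.0, -34.0, 67.0]] [np.float64(-45.0), np.float64(-45.4), np.float64(-44.9), np.float64(-45.7), np.float64(-45.9), np.float64(-46.2), np.float64(-45.6)]
z63 1 1001 [[-24.0, 30.0, 62.0], [11.0, 40.0, 64.0], [39.0, 48.0, 68.0]] [np.float64(nan), np.float64(42.4), np.float64(41.9), np.float64(41.3), np.float64(40.2), np.float64(39.3), np.float64(38.7)]
top cover edge [-260.82874802 -248.42417734 -242.25451551]
side cover edge [-118.72569864 -110.37753176 -108.29043871]
round_handle 0.53 239 [-33. -60.  55.] [ 39. -30.  69.] ((2.8521156311035156, -41.888694763183594), (70.95045471191406, 30.229660034179688), 7.875817775726318)
straight_handle 0.56 207 [-27.  29.  55.] [38. 52. 69.] ((7.011129379272461, 45.03385543823242), (22.493366241455078, 63.929874420166016), 76.4041976928711)
z63 -1 217 [[-31.0, -57.0, 59.0], [-3.0, -42.0, 64.0], [38.0, -31.0, 66.0]] [np.float64(-42.2), np.float64(-44.0), np.float64(-41.9), np.float64(-44.5), np.float64(-43.5), np.float64(-44.4), np.float64(-40.6)]
z63 1 187 [[-25.0, 32.0, 58.0], [9.0, 44.0, 64.0], [38.0, 50.0, 67.0]] [np.float64(41.0), np.float64(45.3), np.float64(43.4), np.float64(43.9), np.float64(42.7), np.float64(42.1), np.float64(43.8)]<stdin>:14: RuntimeWarning: Mean of empty slice.
  ret = ret.dtype.type(ret / rcount)
```

View pics/wrist3.png

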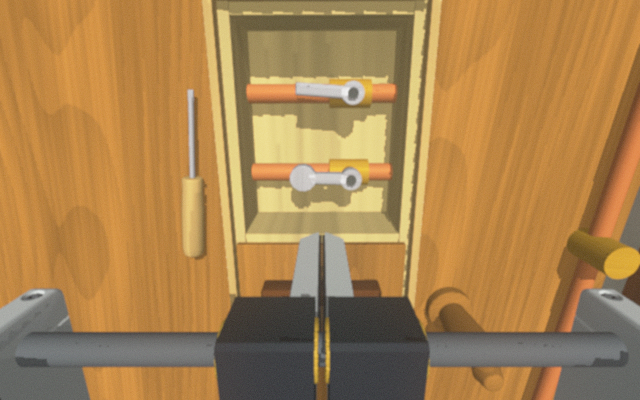

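{"op": "step_arm", "data": {"rows": [[-0.05,-0.031,0,0,0,0],[-0.05,-0.031,0,0,0,0],[-0.05,-0.031,0.1,0,0,0],[-0.05,-0.031,0.18,0,0,0],[-0.05,-0.031,0.25,0,0,0],[-0.05,-0.031,0.31,0,0,0],[-0.05,-0.031,0.345,0,0,0],[-0.05,-0.031,0.345,0,0,0],[-0.05,-0.031,0.345,0,0,0]]}}

```text
time_s: 9.95
ee_pos: [540.6, 38.7, 72.5]
eef_rot: [0.675, 0.738, 0.001, 0.0]
contact_force: [-0.7, 0.5, 0.2]
opening: 0.005
grip_force: 0.0
```

```bash
python3 - <<'E'
from h import *
o=get_obs();print(tobox(o['ee_pos']),o['contact_force'])
for i in range(0,19):
    th=np.deg2rad(min(i*5+1,91)); u=np.r_[-np.cos(th),np.sin(th)];t=np.r_[np.sin(th),np.cos(th)]
    c=np.r_[30,-47]+46*u-22*t
    r=row(*c,71,-th);print(i*5+1,c.round(1),np.round(r,3))
E
```

```text
[-15.15556929 -76.06575676  72.47094528] [-0.67998743  0.45659128  0.19553517]
1 [-16.4 -68.2] [ 0.016 -0.002  0.003  0.    -0.     0.003]
6 [-18.  -64.1] [ 0.024 -0.006  0.003  0.    -0.     0.016]
11 [-19.4 -59.8] [ 0.032 -0.008  0.003  0.    -0.     0.03 ]
16 [-20.3 -55.5] [ 0.041 -0.01   0.003  0.    -0.     0.044]
21 [-20.8 -51.1] [ 0.05  -0.011  0.003  0.    -0.     0.058]
26 [-21.  -46.6] [ 0.059 -0.012  0.003  0.    -0.     0.072]
31 [-20.8 -42.2] [ 0.068 -0.011  0.003  0.    -0.     0.086]
36 [-20.1 -37.8] [ 0.077 -0.01   0.003  0.    -0.     0.1  ]
41 [-19.1 -33.4] [ 0.085 -0.008  0.003  0.    -0.     0.114]
46 [-17.8 -29.2] [ 0.094 -0.005  0.003  0.    -0.     0.128]
51 [-16.  -25.1] [ 0.102 -0.002  0.003  0.    -0.     0.142]
56 [-14.  -21.2] [ 0.11   0.002  0.003  0.    -0.     0.155]
61 [-11.5 -17.4] [ 0.117  0.007  0.003  0.    -0.     0.169]
66 [ -8.8 -13.9] [ 0.124  0.013  0.003  0.    -0.     0.183]
71 [ -5.8 -10.7] [ 0.131  0.019  0.003  0.    -0.     0.197]
76 [-2.5 -7.7] [ 0.137  0.025  0.003  0.    -0.     0.211]
81 [ 1.1 -5. ] [ 0.142  0.032  0.003  0.    -0.     0.225]
86 [ 4.8 -2.6] [ 0.147  0.04   0.003  0.    -0.     0.239]
91 [ 8.8 -0.6] [ 0.151  0.048  0.003  0.    -0.     0.253]
```

{"op": "step_arm", "data": {"rows": [[0.016,-0.002,0.003,0,0,0.003],[0.024,-0.006,0.003,0,0,0.016],[0.032,-0.008,0.003,0,0,0.03],[0.041,-0.01,0.003,0,0,0.044],[0.05,-0.011,0.003,0,0,0.058],[0.059,-0.012,0.003,0,0,0.072],[0.068,-0.011,0.003,0,0,0.086],[0.077,-0.01,0.003,0,0,0.1],[0.085,-0.008,0.003,0,0,0.114],[0.094,-0.005,0.003,0,0,0.128],[0.094,-0.005,0.003,0,0,0.128]]}}

```text
time_s: 11.32
ee_pos: [533.5, 85.7, 70.5]
eef_rot: [0.91, 0.415, 0.0, 0.0]
contact_force: [0.3, -0.1, -0.3]
opening: 0.004
grip_force: 0.0
```

```bash
python3 - <<'E'
from h import *
o=get_obs();print(tobox(o['ee_pos']),o['contact_force'],o['q'])
for i in range(10,20):
    th=np.deg2rad(min(i*5+1,91)); u=np.r_[-np.cos(th),np.sin(th)];t=np.r_[np.sin(th),np.cos(th)]
    c=np.r_[30,-47]+46*u-22*t
    r=row(*c,71,-th);print(i*5+1,c.round(1),np.round(r,3))
E
```

```text
[-18.06032674 -28.61679409  70.54364972] [ 0.25893339 -0.14471612 -0.33601629] [ 0.16930155  0.52612305 -0.48108605  1.93492415  0.34413236  0.76035403
 -1.22427406]
51 [-16.  -25.1] [ 0.008 -0.002 -0.001  0.    -0.     0.014]
56 [-14.  -21.2] [ 0.016 -0.005 -0.001  0.    -0.     0.028]
61 [-11.5 -17.4] [ 0.025 -0.007 -0.001  0.    -0.     0.041]
66 [ -8.8 -13.9] [ 0.034 -0.008 -0.001  0.    -0.     0.055]
71 [ -5.8 -10.7] [ 0.043 -0.009 -0.001  0.    -0.     0.069]
76 [-2.5 -7.7] [ 0.052 -0.009 -0.001  0.    -0.     0.083]
81 [ 1.1 -5. ] [ 0.06  -0.008 -0.001  0.    -0.     0.097]
86 [ 4.8 -2.6] [ 0.069 -0.006 -0.001  0.    -0.     0.111]
91 [ 8.8 -0.6] [ 0.078 -0.003 -0.001  0.    -0.     0.125]
96 [ 8.8 -0.6] [ 0.078 -0.003 -0.001  0.    -0.     0.125]
```

{"op": "step_arm", "data": {"rows": [[0.008,-0.002,0,0,0,0.014],[0.016,-0.005,0,0,0,0.028],[0.025,-0.007,0,0,0,0.041],[0.034,-0.008,0,0,0,0.055],[0.043,-0.009,0,0,0,0.069],[0.052,-0.009,0,0,0,0.083],[0.06,-0.008,0,0,0,0.097],[0.069,-0.006,0,0,0,0.111],[0.073,-0.005,0,0,0,0.122],[0.073,-0.005,0,0,0,0.122]]}}

```text
time_s: 12.58
ee_pos: [555.3, 114.5, 70.2]
eef_rot: [0.999, 0.045, 0.0, -0.0]
contact_force: [-0.8, -0.3, 0.4]
opening: 0.003
grip_force: 0.3
```

```bash
python3 - <<'E'
from h import *
o=get_obs();print(tobox(o['ee_pos']),R.from_matrix(np.block([[Rb,np.zeros((2,1))],[0,0,1]])).inv().as_euler('xyz')[2],o['contact_force'])
print(Rb.T@o['contact_force'][:2])
print(row(12,-1,71,-np.pi/2))
im,d=get_image('side');cv2.imwrite('pics/s4.png',cv2.resize(im[160:300,240:440],None,fx=4,fy=4))
E
```

```text
[ 6.23139148 -1.81677064 70.15414091] -0.08901179185171079 [-0.76726385 -0.26435548  0.36248528]
[-0.78772599 -0.19510353]
[0.0115, -0.0016, -0.0017, -0.0, -0.0, 0.0002]
```

View pics/s4.png

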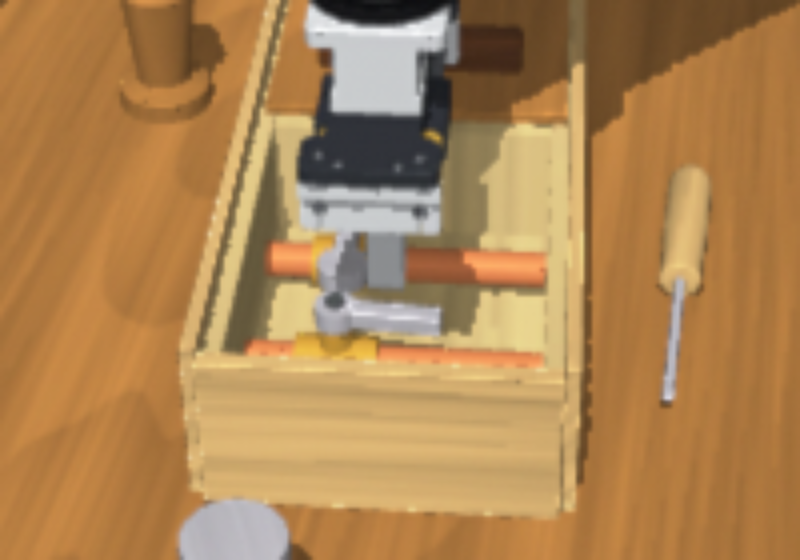

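The crop shows the round end turned nearly square across its pipe (about 335,265) with the fingers beside it, and the straight handle untouched. I'll creep the fingers on to the stop.

{"op": "step_arm", "data": {"rows": [[0.002,0,0,0,0,0],[0.004,0,0,0,0,0],[0.006,0,0,0,0,0],[0.008,0,0,0,0,0],[0.008,0,0,0,0,0]]}}

```text
time_s: 13.25
ee_pos: [556.4, 114.5, 69.5]
eef_rot: [0.999, 0.045, -0.003, 0.0]
contact_force: [-21.4, -0.6, 14.1]
opening: 0.007
grip_force: 10.7
```

```bash
python3 - <<'E'
from h import *
o=get_obs();print(tobox(o['ee_pos']),Rb.T@o['contact_force'][:2])
E
```

```text
[ 7.33627402 -1.91096989 69.48964496] [-21.34924589   1.26758031]
```

{"op": "step_arm", "data": {"rows": [[-0.01,0,0,0,0,0],[-0.03,0,0,0,0,0],[-0.04,0,0,0,0,0],[-0.04,0,-0.08,0,0,0],[-0.04,0,-0.18,0,0,0],[-0.04,0,-0.28,0,0,0],[-0.04,0,-0.36,0,0,0],[-0.04,0,-0.36,0,0,0],[-0.04,0,-0.36,0,0,0]]}}

```text
time_s: 14.38
ee_pos: [539.1, 112.5, 249.3]
eef_rot: [0.999, 0.044, -0.0, 0.0]
contact_force: [-0.3, 0.4, -1.2]
opening: 0.005
grip_force: 0.0
```

```bash
python3 - <<'E'
from h import *
o=get_obs();print(tobox(o['ee_pos']))
for n in('wrist','side'):
    K,T=cam(n);im,d=get_image(n);cv2.imwrite(f'pics/{n}5.png',im);P=tobox(cloud(d,K,T))
    m=(d>0)&(abs(P[...,2]-63)<5)&(abs(P[...,0])<74)&(abs(P[...,1])<95);q=P[m]
    w=q[q[:,1]<25]
    print(n,len(w),[(y,w[abs(w[:,1]-y)<4][:,0].mean().round(1)) for y in(-45,-35,-25,-15,-5,2,10)])
    w=q[q[:,1]>25]
    print([(x,w[abs(w[:,0]-x)<4][:,1].mean().round(1)) for x in(-20,-10,0,10,20,30)])
    b=P[(d>0)&(abs(P[...,2]-88)<3)&(abs(P[...,0])<70)&(P[...,1]<-50)&(P[...,1]>-325)]
    print('cover edge',np.percentile(b[:,1],[97,99]) if len(b) else 0)
E
```

```text
[-10.06880381  -2.38158434 249.31321293]
wrist 1236 [(-45, np.float64(30.8)), (-35, np.float64(30.8)), (-25, np.float64(30.5)), (-15, np.float64(30.6)), (-5, np.float64(30.7)), (2, np.float64(30.7)), (10, np.float64(30.6))]
[(-20, np.float64(42.4)), (-10, np.float64(41.7)), (0, np.float64(40.8)), (10, np.float64(40.1)), (20, np.float64(39.5)), (30, np.float64(38.5))]
cover edge [-113.6620231  -110.13270967]
side 202 [(-45, np.float64(28.9)), (-35, np.float64(29.7)), (-25, np.float64(27.3)), (-15, np.float64(28.5)), (-5, np.float64(29.6)), (2, np.float64(28.5)), (10, np.float64(30.5))]
[(-20, np.float64(45.6)), (-10, np.float64(43.1)), (0, np.float64(43.0)), (10, np.float64(42.1)), (20, np.float64(42.0)), (30, np.float64(44.1))]
cover edge [-110.23851879 -108.8493294 ]
```

View pics/wrist5.png

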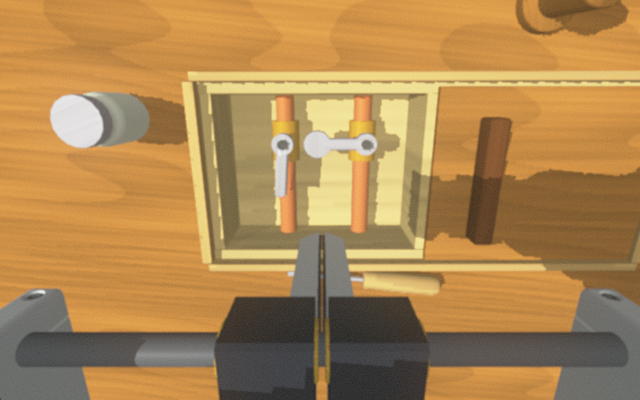

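The wrist picture shows the round handle square across its pipe (318,144 to 367,145) and the straight handle where it was. The cover is at the far end and the robot is clear of everything.

```bash
python3 -c "
from workcell import *
print(job_done())"
```

```text
the job is handed in; nothing more can be done
None
```

The job is handed in: the cover is pushed against the far end stop, the round-ended handle is shut against its stop and square across its pipe, and the straight handle, figure, jar and gouge were left untouched; it took about 15 s.

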